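Change the wheels on a strap-creasing stand

ROBOT

A 6-joint arm with a two-finger parallel gripper is mounted at the origin on the work surface. World frame = base frame: x ahead of the robot, y to its left, z up, the work surface at z = 0. Lengths are in m, angles in degrees, forces in N, time in s.
With the tool pointing down it reaches from about 0.375 to 0.9 m from the base axis. Payload 3.1 kg.
Tool frame: the origin (TCP) lies on the centre line of the jaws, within the pads' length; the fingertips stand 25 mm ahead of it and the grasp point (between the pads) lies 6 mm ahead of it; z points along the fingers, y is the line along which they close (so a half turn about z gives the same grasp; the last joint's range is limited). The gripper opens to 87 mm and grips with 3 to 60 N. Pads are 19 mm wide; open, the fingers measure 117 mm over their backs; the gripper's body (75 mm by 190 mm) begins 51 mm behind the grasp point.
Start: joints at [-73.997, 30.224, 82.088, -0, 67.689, -10.227], TCP at [0.276, -0.561, 0.248] pointing down, gripper open.
Joint ranges: [-176.69, 176.69], [-43.24, 126.21], [12.49, 139.97], [-82, 262], [0, 151.66], [-163.58, 163.58]. Speed limits (degrees/s): [159.86, 159.86, 180, 180, 180, 180].

INTERFACE

Orientations are given as a 3x3 rotation matrix whose columns are the frame's x, y, z axes.
In Python, from rig import bot, cams, models gives the robot as it stands. The module is installed in compiled form; this text tells all that it offers.
- The arm moves only by the shell command python3 -m handwheel 'ROWS' [OPENING]. ROWS is JSON, a list of rows, each a list of 6 numbers: the shift along the world's x, y, z each as a share of 1 m, from -1 to 1, then the turn, a rotation vector about the world's x, y, z each as a share of 2 rad, from -1 to 1. In form: [[dx, dy, dz, wx, wy, wz], ...]. A call has exactly 8 rows; each row is the pose to reach, as a shift and turn from the pose commanded when the call began; what a row does not reach only later rows make up. A row lasts 1/12 s, in which the tool goes at most 41.7 mm and 7.16 degrees, less where a joint would pass 70% of its speed; a pose out of reach is approached as far as the arm can. A call with a number of a shift or a turn outside -1 to 1 is refused whole. A call with a gripper value outside its range is refused whole. OPENING is the opening, from -1 (shut) to 1 (fully open), so that 0 is half open, set as the call begins (- or left out, the last holds). The fingers move at their own pace and stop on an object; the grip force is fixed at half the most. Time passes only in rows, so rows that repeat a pose let the fingers close, or fill a call up. It gives the time, the measured TCP pose, the force, the opening and the grip force at its end, in the units of the state.
- bot.read_state(): the state, without advancing time (a new reading comes with each control period).
- cams.capture(name): name is "scene" or "side" or "wrist"; returns (picture, depth): 384x512x3 uint8, blue, green, red; 384x512 float32, m along the optical axis (not along the pixel's ray), 0 where there is no reading.
- cams.calibration(name): a dict with "mtx" (3x3 intrinsics, pixels), "dist_coeffs" ([k1, k2, p1, p2, k3] as OpenCV has them; the pictures are not rectified), "R" (3x3) and "t" (3): a world point X has camera coordinates R X + t; the wrist camera has in their place "tool_from_camera" (4x4, takes a point from camera to tool coordinates, whose origin is the TCP and whose axes are the flange's). Camera axes: x right, y down, z forward; pixel columns grow to the right and rows downward; lengths in m; the calibration is good to about 2 mm. A picture is of the moment at which its call begins: read the wrist's pose just before it. calibration takes no time and is no camera call.
- bot.hand_in(): hands the job in; it is judged then, once.
Trained networks look in the newest picture that a camera, given by its name, has taken for a name from the list of things; names that differ only in an ending like _2 or _b are one class to them, and where a whole thing is asked for, a point or a joint stands for the part that bears it (a point fixed in the world has none). Each returns a list of dicts, best first, with "conf" (0 to 1); they miss things now and then, are a little off and sometimes report something else, mostly with a low value. They report only what shows in the picture. A call takes as long as a camera call. They do not tell look-alikes from the thing itself.
- models.spot_in(query, camera): "position" ([column, row] in pixels, amid what is visible of it).
- models.tip_of(query, camera): "position" ([column, row] in pixels: a listed point, or the origin of a listed thing).
The state is a dict: "time_s": time; "joint_positions": joint angles; "qvel": joint speeds; "tau": joint torques, N m; "position": TCP position; "tcp_rot": TCP orientation; "force": force on the tool from outside, world axes, zero at the start; "moment": the same for the moment, N m; "opening": opening from 0.0 (shut) to 1.0 (fully open); "grasp_force": force on a finger pad.
Only numpy, scipy, OpenCV 4.12 (cv2) and the standard library are available. Lean on these libraries where they do the work, as an engineer would, in place of code of your own. Each camera call takes 0.05 s, during which the arm holds its last target. There are 200 camera calls.

TASK

Change over the strap-creasing stand: first lift the old black wheel off the square arbor and put it away, hub up, in the red-lined compartment of the parts tray. Then take every brass creasing wheel in the tray and seat it, hub up, on the arbor, one on top of the other in any order, fit the crank over the arbor on top of them, knob up, and turn it anticlockwise (seen from above) all the way to its stop. Leave the buckles and the other tools on the bench where they are.

Things in the scene. Friction and masses are not known exactly. Their poses are not given: they have to be found in the camera images.
- stand: Green cast stand, fixed to the bench: a plate 120 x 120 mm and 12 mm thick with a round housing 84 mm across up to 30 mm height. Origin: centre of its underside, on the bench top; z up.
- arbor_shoulder (a point): Centre of the top of the brass shoulder (38 mm across, 36 mm above the bench) at the foot of the upright steel arbor; the first wheel rests on it. z up along the arbor; x and y square to the four flat sides of the arbor, turning with it. The arbor is 12 x 12 mm square and stands 74 mm above the shoulder; its uppermost 6 mm taper to 8 x 8 mm. Parts with a 14 mm square bore go over it in any of four directions; their hubs' sides are then parallel to the arbor's.
- arbor_tip (a point): Centre of the arbor's top end, 74 mm above arbor_shoulder (110 mm above the bench); same axes.
- arbor (a joint): Turn of the arbor in rad, from 0 to its stop at 1.571 (a quarter turn). It starts at 0; it grows anticlockwise seen from above. Stays where it is left; takes about 0.1 N m to turn.
- old_wheel: The old wheel, black plastic, on the arbor at the start. Same shape as every wheel here: a round flange 45 mm across and 5 mm thick at the bottom, on it a square hub 26 x 26 mm that rises to 18 mm above the underside, and a 14 x 14 mm square bore right through, its sides parallel to the hub's sides. Roughly 55 to 110 g. Origin: centre of the underside; z along the bore, upwards as it lies; x and y square to the hub's flat sides.
- tray: Shallow wooden parts tray, fixed to the bench, 154 x 229 mm: 2 compartments along its x by 3 along its y, 75 mm from centre to centre, floor 3 mm thick, walls 4 mm thick and only 10 mm above the bench. Origin: centre of its underside on the bench; compartment centres at x = -37.5 or 37.5 mm and y = -75, 0 or 75 mm.
- red_compartment (a point): Centre of the floor (3 mm above the bench) of the compartment lined with red felt, the tray's x = 37.5, y = -75 mm one; empty at the start. Axes as the tray's, z up. The compartment measures 71 x 71 mm inside.
- wheel_a: Brass creasing wheel, hub up in some compartment of the tray; may be absent. Same shape as every wheel here: a round flange 45 mm across and 5 mm thick at the bottom, on it a square hub 26 x 26 mm that rises to 18 mm above the underside, and a 14 x 14 mm square bore right through, its sides parallel to the hub's sides. Roughly 55 to 110 g. Origin: centre of the underside; z along the bore, upwards as it lies; x and y square to the hub's flat sides.
- wheel_b: Brass creasing wheel, hub up in some compartment of the tray; may be absent. Same shape as every wheel here: a round flange 45 mm across and 5 mm thick at the bottom, on it a square hub 26 x 26 mm that rises to 18 mm above the underside, and a 14 x 14 mm square bore right through, its sides parallel to the hub's sides. Roughly 55 to 110 g. Origin: centre of the underside; z along the bore, upwards as it lies; x and y square to the hub's flat sides.
- wheel_c: Brass creasing wheel, hub up in some compartment of the tray; may be absent. Same shape as every wheel here: a round flange 45 mm across and 5 mm thick at the bottom, on it a square hub 26 x 26 mm that rises to 18 mm above the underside, and a 14 x 14 mm square bore right through, its sides parallel to the hub's sides. Roughly 55 to 110 g. Origin: centre of the underside; z along the bore, upwards as it lies; x and y square to the hub's flat sides.
- crank: Steel crank lying on the bench, roughly 110 to 225 g, knob up: a square hub 26 x 26 mm and 20 mm high with a 14 x 14 mm square bore through it, a flat arm 18 mm wide and 7 mm thick along its +x side (its underside level with the hub's), a flat counterweight 30 mm wide, 7 mm thick and 36 mm long on its -x side that balances it about the bore, and an upright red round knob at the arm's end. Origin: centre of the hub's underside; z up along the bore; x towards the knob.
- crank_knob (a point): Middle of the crank's round knob, 70 mm from the bore's axis along the crank's x and 27 mm above the crank's underside. The knob is 18 mm across and reaches from 7 to 47 mm above the underside.
- buckle_a: Steel buckle, 37 x 31 mm, 5 mm thick, lying in a compartment of the tray; leave it. Origin: centre of its underside.
- buckle_b: Dark steel buckle, 37 x 31 mm, 5 mm thick, lying in a compartment of the tray; leave it. Origin: centre of its underside.
- awl: Awl with a dark wooden handle, 125 mm long, 32 mm thick, lying on the bench along its x; leave it. Origin: on the bench, about under its middle.
- bone_folder: Cream bone folder, 140 x 22 x 6 mm, on the bench; leave it. Origin: centre of its underside.
- spool: Wooden spool of thread standing on the bench, 48 mm across, 52 mm high; leave it. Origin: centre of its underside.
Mind the look-alikes: they are no part of the job. Leave any green or turquoise look-alike of the crank alone. What is shaped like the wheel_a but green is not meant.

How it is judged (in metres and radians):
On the way, in this order (a step that is already met when the one before it is completed fails the run):
1. the old wheel is put away, hub up, in the red-lined compartment (x of old_wheel in the frame of red_compartment between -0.022 and 0.022 m and y of old_wheel in the frame of red_compartment between -0.022 and 0.022 m and z of old_wheel in the frame of red_compartment below 0.004 m and angle between old_wheel's own z axis and vertical below 0.12 rad), for 0.2 s.
2. every brass wheel present is seated, hub up, on the arbor (horizontal distance between each of wheel_a, wheel_b, wheel_c and arbor_shoulder below 0.004 m and z of wheel_a in the frame of arbor_shoulder between -0.004 and 0.04 m and angle between each of wheel_a, wheel_b, wheel_c's own z axis and vertical below 0.12 rad and z of wheel_b in the frame of arbor_shoulder between -0.004 and 0.04 m and z of wheel_c in the frame of arbor_shoulder between -0.004 and 0.04 m), for 0.2 s.
3. the crank is fitted over the arbor, knob up, on top of the wheels (horizontal distance between crank and arbor_shoulder below 0.004 m and z of crank in the frame of arbor_shoulder between -0.004 and 0.058 m and angle between crank's own z axis and vertical below 0.12 rad and z of crank in the frame of arbor_shoulder above 0.014 m and z of crank in the frame of wheel_a above 0.014 m and z of crank in the frame of wheel_b above 0.014 m and z of crank in the frame of wheel_c above 0.014 m), for 0.2 s.
4. the crank has turned the arbor to its stop (value of joint arbor above 1.45 rad), for 0.2 s.
At the end, for the whole second after the job is handed in: Old wheel flat in the red compartment; every brass wheel present hub up on the arbor (axis within 4 mm, underside at most 40 mm above the shoulder); crank over them, knob up (within 4 mm, at most 58 mm above the shoulder); arbor at 1.42 rad or more; all at rest (all of step 1 and all of step 2 and all of step 3 and value of joint arbor above 1.42 rad and linear speed of each of crank, old_wheel below 0.01 m/s); the robot touches nothing.
It fails at once if the buckle a is shifted by more than 30 mm (distance of buckle_a from where it was at the start of the episode above 0.03 m).
It fails at once if the buckle b is shifted by more than 30 mm (distance of buckle_b from where it was at the start of the episode above 0.03 m).
It fails at once if the awl is shifted by more than 40 mm (distance of awl from where it was at the start of the episode above 0.04 m).
It fails at once if the bone folder is shifted by more than 40 mm (distance of bone_folder from where it was at the start of the episode above 0.04 m).
It fails at once if the spool is shifted by more than 40 mm (distance of spool from where it was at the start of the episode above 0.04 m).
Of wheel_a, wheel_b, wheel_c only 2 to 3 are there at a start; the rules pass over those that are not, and their reading is None.
At some moment in a run one of wheel_a, wheel_b, wheel_c, crank may be knocked a few centimetres aside while the robot is not near it.
It also fails if it takes over 210 s, if anything falls off the work surface, if the arm or the gripper's body presses on something with over 40 N, if the wrist force passes 120 N, or if a joint passes its speed limit or range.

## Working session

There is one attempt and no reset: what is moved stays moved. The work goes in short steps, Python scripts to look and compute and a shell command to move; the robot and the scene stay as the last step left them, time stands still between calls to the robot, and variables do not carry over. Pictures are saved under pics/ and viewed, at most 14 in all, crops included, and the job is handed in when it is done.

```bash
mkdir -p pics
cat > h.py <<'E'
import numpy as np, cv2
from rig import bot, cams, models
def snap(n,fn=None):
    st=bot.read_state(); im,d=cams.capture(n)
    if fn: cv2.imwrite('pics/'+fn,im)
    return st,im,d
def pose(n,st):
    c=cams.calibration(n)
    if n=='wrist':
        T=np.eye(4);T[:3,:3]=np.array(st['tcp_rot']);T[:3,3]=st['position']
        M=T@np.array(c['tool_from_camera']); R=M[:3,:3].T; t=-R@M[:3,3]
    else: R,t=np.array(c['R']),np.array(c['t'])
    return np.array(c['mtx']),np.array(c['dist_coeffs']),R,t.ravel()
def ray(n,st,px):
    K,D,R,t=pose(n,st)
    u=cv2.undistortPoints(np.array(px,float).reshape(-1,1,2),K,D).reshape(-1,2)
    d=np.c_[u,np.ones(len(u))]@R
    return -R.T@t,d
def atz(n,st,px,z):
    o,d=ray(n,st,px); return o+d*((z-o[2])/d[:,2])[:,None]
def cloud(n,st,dep):
    K,D,R,t=pose(n,st); v,u=np.mgrid[:384,:512]
    p=cv2.undistortPoints(np.c_[u.ravel(),v.ravel()].astype(float).reshape(-1,1,2),K,D).reshape(-1,2)
    P=np.c_[p,np.ones(len(p))]*dep.reshape(-1,1)
    return ((P-t)@R).reshape(384,512,3)
def proj(n,st,X):
    K,D,R,t=pose(n,st)
    return cv2.projectPoints(np.array(X,float).reshape(-1,3),cv2.Rodrigues(R)[0],t,K,D)[0].reshape(-1,2)
E
python3 - <<'E'
from h import *
for n in ('scene','side','wrist'):
    st,im,d=snap(n,n+'0.png')
    C,_=ray(n,st,[[256,192]]);print(n,C.round(3),(d>0).mean())
    if n!='wrist':
        for q in ('wheel_a','old_wheel','crank','crank_knob','arbor_tip','tray','red_compartment','stand','awl','spool','bone_folder'):
            print(q,[(np.round(r['position']).tolist(),round(r['conf'],2)) for r in models.tip_of(q,n)][:5])
print({k:np.round(v,3).tolist() for k,v in bot.read_state().items()})
E
```

```text
scene [1.387 0.101 1.339] 0.9960123697916666
wheel_a [([364.0, 248.0], 0.7), ([396.0, 223.0], 0.69), ([344.0, 242.0], 0.69), ([367.0, 232.0], 0.57), ([395.0, 243.0], 0.52)]
old_wheel [([262.0, 228.0], 0.47)]
crank [([214.0, 211.0], 0.71), ([218.0, 202.0], 0.65), ([142.0, 155.0], 0.64), ([238.0, 153.0], 0.54)]
crank_knob [([217.0, 212.0], 0.61), ([276.0, 271.0], 0.55), ([123.0, 159.0], 0.54), ([226.0, 141.0], 0.49)]
arbor_tip [([260.0, 218.0], 0.47)]
tray [([346.0, 243.0], 0.59), ([346.0, 236.0], 0.57)]
red_compartment [([321.0, 242.0], 0.62)]
stand [([259.0, 236.0], 0.63)]
awl [([301.0, 202.0], 0.66), ([217.0, 203.0], 0.37)]
spool [([277.0, 268.0], 0.75)]
bone_folder [([245.0, 179.0], 0.65)]
side [0.016 0.646 0.793] 0.9959462483723959
wheel_a [([133.0, 340.0], 0.82), ([163.0, 355.0], 0.6), ([170.0, 312.0], 0.53), ([146.0, 296.0], 0.48)]
old_wheel [([219.0, 206.0], 0.47)]
crank [([248.0, 259.0], 0.62), ([273.0, 192.0], 0.49), ([348.0, 155.0], 0.42)]
crank_knob [([257.0, 183.0], 0.78)]
arbor_tip [([221.0, 186.0], 0.52)]
tray [([176.0, 284.0], 0.76)]
red_compartment [([184.0, 259.0], 0.67)]
stand [([219.0, 214.0], 0.59)]
awl [([250.0, 256.0], 0.52)]
spool [([170.0, 214.0], 0.52)]
bone_folder []
wrist [ 0.349 -0.524  0.385] 0.9957631429036459
{'time_s': 1.25, 'joint_positions': [-73.995, 30.222, 82.086, -0.001, 67.689, -10.228], 'qvel': [-0.001, 0.001, 0.004, -0.068, 0.044, 0.017], 'tau': [-0.001, -44.003, -17.698, 0.063, 0.051, -0.0], 'position': [0.276, -0.561, 0.248], 'tcp_rot': [[0.897, 0.442, 0.0], [0.442, -0.897, -0.0], [-0.0, 0.0, -1.0]], 'force': [-0.365, -0.95, 0.125], 'moment': [-0.025, 0.001, 0.012], 'grasp_force': 0.0, 'opening': 0.999}
```

View pics/scene0.png

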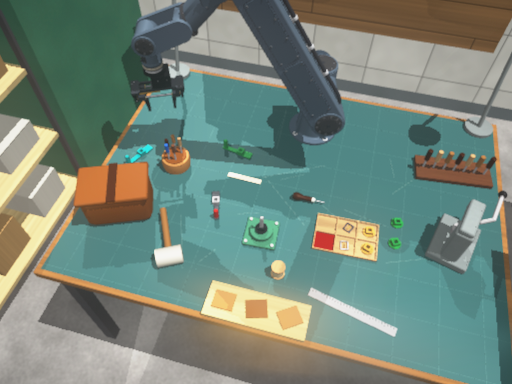

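View pics/side0.png

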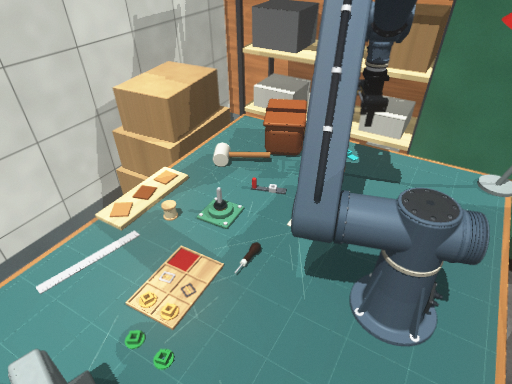

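The scene view shows two brass wheels in the tray (370,231) and (368,248), and two buckles (348,228) and (345,245). The red compartment is at (324,241), the stand at (261,230), the steel crank at (216,205), the awl at (305,198) and the spool at (278,268). The green and turquoise items are look-alikes.

Run:
```python
from h import *
for n,pts in (('scene',dict(w1=(370,231),w2=(368,248),red=(324,241),tip=(261,216),hubplate=(262,232),crank=(216,198),knob=(216,212),awl=(305,198),spool=(278,268),fold=(245,178),tray=(346,237))),('side',dict(w1=(170,311),w2=(148,298),red=(183,260),tip=(219,190),hubplate=(220,213),crank=(272,188),knob=(255,184),awl=(250,256),spool=(170,210),tray=(176,284)))):
    st,im,d=snap(n); P=cloud(n,st,d)
    for k,(u,v) in pts.items(): print(n,k,P[v,u].round(3), 'z0',atz(n,st,[(u,v)],0.02)[0].round(3))
    x=P.reshape(-1,3)
    if n=='scene':
        # arbor/stand points
        c=P[232,262]
        hi=x[(abs(x[:,0]-c[0])<.06)&(abs(x[:,1]-c[1])<.06)&(x[:,2]>.06)]
        print('arbor',hi.mean(0),hi.max(0),len(hi))
    big=cv2.resize(im[150:290,190:400] if n=='scene' else im[160:350,110:310],None,fx=3.7,fy=3.7 if n=='scene' else 3.1,interpolation=cv2.INTER_CUBIC); cv2.imwrite(f'pics/{n}1.png',big)
```

```text
scene w1 [0.484 0.306 0.013] z0 [0.489 0.305 0.02 ]
scene w2 [0.553 0.308 0.005] z0 [0.562 0.306 0.02 ]
scene red [0.564 0.15  0.001] z0 [0.575 0.15  0.02 ]
scene tip [ 0.515 -0.099 -0.005] z0 [ 0.531 -0.095  0.02 ]
scene hubplate [ 0.611 -0.071  0.042] z0 [ 0.597 -0.074  0.02 ]
scene crank [ 0.496 -0.283  0.019] z0 [ 0.497 -0.283  0.02 ]
scene knob [ 0.572 -0.257  0.041] z0 [ 0.558 -0.263  0.02 ]
scene awl [0.411 0.047 0.027] z0 [0.405 0.047 0.02 ]
scene spool [0.741 0.017 0.055] z0 [0.723 0.015 0.02 ]
scene fold [ 0.36  -0.206  0.004] z0 [ 0.372 -0.203  0.02 ]
scene tray [0.527 0.225 0.003] z0 [0.537 0.224 0.02 ]
arbor [ 0.59896391 -0.08064474  0.08925855] [ 0.60360898 -0.07461299  0.11086794] 36
side w1 [0.47  0.308 0.021] z0 [0.471 0.307 0.02 ]
side w2 [0.545 0.307 0.021] z0 [0.546 0.307 0.02 ]
side red [0.564 0.151 0.002] z0 [0.551 0.162 0.02 ]
side tip [ 0.585 -0.075  0.105] z0 [ 0.656 -0.164  0.02 ]
side hubplate [ 0.571 -0.052  0.03 ] z0 [ 0.579 -0.061  0.02 ]
side crank [ 0.495 -0.272  0.02 ] z0 [ 0.495 -0.271  0.02 ]
side knob [ 0.559 -0.258  0.023] z0 [ 0.561 -0.262  0.02 ]
side awl [0.392 0.052 0.021] z0 [0.392 0.051 0.02 ]
side spool [0.716 0.027 0.04 ] z0 [0.734 0.011 0.02 ]
side tray [0.521 0.229 0.006] z0 [0.513 0.237 0.02 ]
```

View pics/scene1.png

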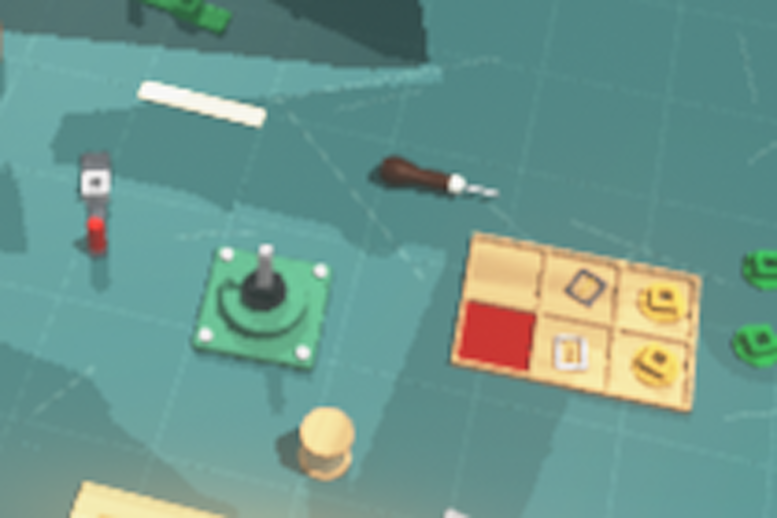

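The close-up confirms two brass wheels in the far column, with the arbor at about (0.59, -0.08). I'll move so the wrist camera sees the stand.

```bash
python3 -m handwheel '[[0.12,0.22,0.03,0,0,0],[0.12,0.22,0.03,0,0,0],[0.12,0.22,0.03,0,0,0],[0.12,0.22,0.03,0,0,0],[0.12,0.22,0.03,0,0,0],[0.12,0.22,0.03,0,0,0],[0.2,0.33,0.05,0,0,0],[0.2,0.33,0.05,0,0,0]]' && python3 -m handwheel '[[0.1,0.18,0.02,0,0,0],[0.1,0.18,0.02,0,0,0],[0.1,0.18,0.02,0,0,0],[0.1,0.18,0.02,0,0,0],[0.1,0.18,0.02,0,0,0],[0.1,0.18,0.02,0,0,0],[0.1,0.18,0.02,0,0,0],[0.1,0.18,0.02,0,0,0]]'
python3 - <<'E'
from h import *
st,im,d=snap('wrist','w1.png')
print(np.round(st['position'],4),np.array(cams.calibration('wrist')['tool_from_camera']).round(3),cams.calibration('wrist')['mtx'])
print(proj('wrist',st,[[.59,-.08,.11],[.59,-.08,.036]]))
for q in('arbor_tip','arbor_shoulder','old_wheel','stand'):print(q,models.tip_of(q,'wrist')[:2])
E
```

```text
time_s: 2.02
position: [0.444, -0.274, 0.2898]
tcp_rot: [[0.897, 0.442, 0.0], [0.442, -0.897, -0.0], [0.0, 0.0, -1.0]]
force: [1.4, -0.2, -0.1]
opening: 1.002
grasp_force: 0.0
time_s: 2.68
position: [0.5432, -0.0959, 0.3092]
tcp_rot: [[0.897, 0.443, -0.001], [0.443, -0.897, -0.001], [-0.001, 0.0, -1.0]]
force: [-0.0, 0.1, -0.5]
opening: 1.0
grasp_force: 0.0
[ 0.5432 -0.0959  0.3092] [[-0.002 -0.955 -0.297  0.082]
 [ 1.    -0.002 -0.    -0.   ]
 [-0.    -0.297  0.955 -0.138]
 [ 0.     0.     0.     1.   ]] [[296.90574424   0.         249.37908516]
 [  0.         296.90574424 193.17391001]
 [  0.           0.           1.        ]]
[[255.3435562  131.52813809]
 [254.27437221 126.18600645]]
arbor_tip [{'position': [254.2, 131.5], 'conf': 0.58}]
arbor_shoulder [{'position': [251.7, 129.7], 'conf': 0.56}]
old_wheel [{'position': [251.9, 124.8], 'conf': 0.6}]
stand [{'position': [255.8, 123.4], 'conf': 0.93}]
```

View pics/w1.png

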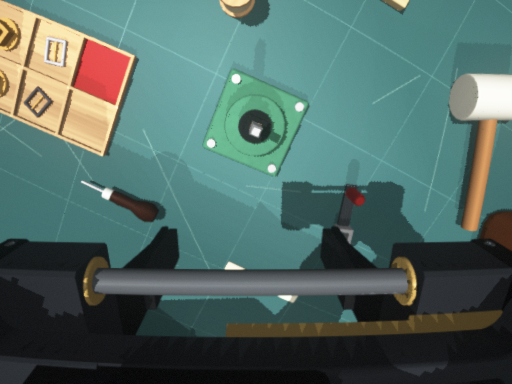

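The wrist view shows the stand's bolts at (236,78), (300,106), (272,169) and (210,143). The arbor tip is at about (255,131), with the black wheel on it. I'll go right above the stand for a close view.

```bash
python3 -m handwheel '[[0.047,0.016,-0.085,0,0,0],[0.047,0.016,-0.085,0,0,0],[0.047,0.016,-0.085,0,0,0],[0.047,0.016,-0.085,0,0,0],[0.047,0.016,-0.085,0,0,0],[0.047,0.016,-0.085,0,0,0],[0.047,0.016,-0.085,0,0,0],[0.047,0.016,-0.085,0,0,0]]'
python3 - <<'E'
from h import *
st0=dict(position=[.5432,-.0959,.3092],tcp_rot=[[0.897,0.443,-0.001],[0.443,-0.897,-0.001],[-0.001,0,-1]])
b=atz('wrist',st0,[(236,78),(300,106),(272,169),(210,143)],.014);print(b.round(4),b.mean(0),np.degrees(np.arctan2(*(b[1]-b[0])[[1,0]])),np.degrees(np.arctan2(*(b[2]-b[1])[[1,0]])))
st,im,d=snap('wrist','w2.png')
for q in('arbor_tip','old_wheel'):print(q,models.tip_of(q,'wrist')[:2])
P=cloud('wrist',st,d);x=P.reshape(-1,3)
for lo,hi in((.1,.12),(.05,.058)):
    m=(x[:,2]>lo)&(x[:,2]<hi)&(abs(x[:,0]-.59)<.03)&(abs(x[:,1]+.08)<.03);q=x[m];print(lo,len(q),q.mean(0).round(4),np.median(q[:,2]),cv2.minAreaRect((q[:,:2]*1000).astype(np.float32)))
c=im[110:290,130:380];cv2.imwrite('pics/w2c.png',cv2.resize(c,None,fx=3.2,fy=3.2,interpolation=cv2.INTER_CUBIC))
np.save('w2p.npy',P)
E
```

```text
time_s: 3.6
position: [0.5907, -0.0805, 0.2263]
tcp_rot: [[0.897, 0.441, 0.003], [0.441, -0.897, -0.001], [0.002, 0.002, -1.0]]
force: [0.2, -0.2, 0.6]
opening: 1.001
grasp_force: 0.0
[[ 0.6368 -0.0292  0.014 ]
 [ 0.643  -0.1263  0.014 ]
 [ 0.5446 -0.1327  0.014 ]
 [ 0.5392 -0.0339  0.014 ]] [ 0.59087768 -0.08049791  0.014     ] -86.37124974533174 -176.29179127490917
arbor_tip [{'position': [246.4, 199.2], 'conf': 0.89}]
old_wheel [{'position': [249.0, 178.5], 'conf': 0.91}]
0.1 183 [ 0.5915 -0.0794  0.108 ] 0.10908646331365361 ((590.4085693359375, -80.11206817626953), (11.66086196899414, 11.878215789794922), 3.3303000926971436)
0.05 336 [ 0.5939 -0.0779  0.0541] 0.05421403047234462 ((590.1954956054688, -80.22029876708984), (26.033510208129883, 26.059520721435547), 3.3514652252197266)
```

View pics/w2c.png

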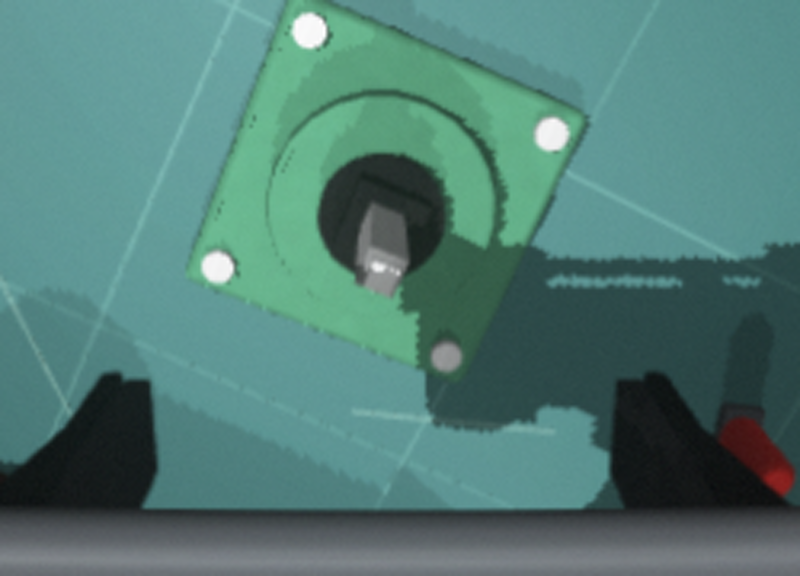

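Depth gives the arbor at (0.5903, -0.0802), yaw 3.35°, tip at about 0.109 m and old hub top at 0.054 m. Next: turn -22.85°, half open the gripper and come down over the arbor.

```bash
python3 -m handwheel '[[0,0,0,0,0,-0.05],[0,0,0,0,0,-0.1],[0,0,0,0,0,-0.15],[0,0,0,0,0,-0.1994],[0,0,-0.03,0,0,-0.1994],[0,0,-0.06,0,0,-0.1994],[0,0,-0.08,0,0,-0.1994],[0,0,-0.08,0,0,-0.1994]]' 0.05
python3 -m handwheel '[[0,0,0,0,0,0],[0,0,0,0,0,0],[0,0,0,0,0,0],[0,0,0,0,0,0],[0,0,0,0,0,0],[0,0,0,0,0,0],[0,0,0,0,0,0],[0,0,0,0,0,0]]'; python3 -c "
from h import *
s=bot.read_state();print(np.round(s['position'],4),np.round(s['tcp_rot'],4).tolist(),s['joint_positions'])"
```

```text
time_s: 4.42
position: [0.5874, -0.079, 0.1406]
tcp_rot: [[0.998, 0.059, -0.008], [0.059, -0.998, 0.003], [-0.008, -0.003, -1.0]]
force: [-0.8, -0.1, -0.4]
opening: 0.541
grasp_force: 0.0
time_s: 5.08
position: [0.5905, -0.0799, 0.1446]
tcp_rot: [[0.998, 0.059, 0.0], [0.059, -0.998, -0.0], [0.0, 0.0, -1.0]]
force: [-0.2, 0.3, -0.3]
opening: 0.527
grasp_force: 0.0
[ 0.5905 -0.0799  0.1446] [[0.9983, 0.059, 0.0004], [0.059, -0.9983, -0.0001], [0.0004, 0.0002, -1.0]] [-1.84428902e+01  3.55627279e+01  9.15718652e+01 -9.78527313e-05
  5.28407825e+01  6.81764879e+01]
```

```bash
python3 -m handwheel '[[0,0,-0.02,0,0,0],[0,0,-0.04,0,0,0],[0,0,-0.055,0,0,0],[0,0,-0.065,0,0,0],[0,0,-0.072,0,0,0],[0,0,-0.0755,0,0,0],[0,0,-0.0755,0,0,0],[0,0,-0.0755,0,0,0]]'
python3 -m handwheel '[[0,0,0,0,0,0],[0,0,0,0,0,0],[0,0,0,0,0,0],[0,0,0,0,0,0],[0,0,0,0,0,0],[0,0,0,0,0,0],[0,0,0,0,0,0],[0,0,0,0,0,0]]' -1
```

```text
time_s: 5.75
position: [0.5909, -0.08, 0.0693]
tcp_rot: [[0.998, 0.059, 0.001], [0.059, -0.998, -0.0], [0.001, 0.0, -1.0]]
force: [0.3, 0.4, -0.6]
opening: 0.53
grasp_force: 0.0
time_s: 6.42
position: [0.5907, -0.08, 0.0693]
tcp_rot: [[0.998, 0.059, 0.001], [0.059, -0.998, -0.0], [0.001, 0.0, -1.0]]
force: [-0.2, 0.0, 3.9]
opening: 0.295
grasp_force: 30.0
```

Gripped (25.7 mm). Lift clear of the arbor and measure the red felt and brass wheels on the way.

```bash
python3 -m handwheel '[[0,0,0.01,0,0,0],[0,0,0.03,0,0,0],[0,0,0.06,0,0,0],[0,0,0.09,0,0,0],[0,0,0.12,0,0,0],[-0.01,0.04,0.13,0,0,0],[-0.02,0.08,0.13,0,0,0],[-0.025,0.115,0.13,0,0,0]]'
python3 -m handwheel '[[0,0.03,0,0,0,0],[0,0.06,0,0,0,0],[0,0.06,0,0,0,0],[0,0.06,0,0,0,0],[0,0.06,0,0,0,0],[0,0.06,0,0,0,0],[0,0.06,0,0,0,0],[0,0.06,0,0,0,0]]'
python3 - <<'E'
from h import *
for n in('scene','side','wrist'):
    st,im,d=snap(n,'t_'+n+'.png');P=cloud(n,st,d)
    hsv=cv2.cvtColor(im,cv2.COLOR_BGR2HSV)
    m=((hsv[...,0]<6)|(hsv[...,0]>174))&(hsv[...,1]>150)&(abs(P[...,0]-.565)<.06)&(abs(P[...,1]-.15)<.07)&(P[...,2]<.012)
    q=P[m]
    if len(q)>20: print(n,len(q),q.mean(0).round(4),cv2.minAreaRect((q[:,:2]*1000).astype(np.float32)))
    if n=='wrist': print(st['position'],st['opening'],st['grasp_force'])
E
```

```text
time_s: 7.08
position: [0.5643, 0.0363, 0.2003]
tcp_rot: [[0.998, 0.057, 0.0], [0.057, -0.998, 0.0], [0.001, -0.0, -1.0]]
force: [1.2, -0.2, -1.9]
opening: 0.293
grasp_force: 30.0
time_s: 7.75
position: [0.5656, 0.0939, 0.1988]
tcp_rot: [[0.998, 0.057, -0.0], [0.057, -0.998, -0.0], [-0.0, 0.0, -1.0]]
force: [-0.7, 0.4, -1.2]
opening: 0.291
grasp_force: 30.0
scene 283 [0.5611 0.15   0.0023] ((561.564453125, 149.90513610839844), (66.75145721435547, 66.85250091552734), 2.3563878536224365)
side 369 [0.5644 0.1491 0.0039] ((564.2647094726562, 149.8165740966797), (67.18646240234375, 70.75711822509766), 2.2506678104400635)
wrist 3474 [0.562  0.1495 0.0038] ((560.929931640625, 150.01983642578125), (69.7138900756836, 69.27268981933594), 2.095344305038452)
[0.56557156 0.09420542 0.19881116] 0.30015798811278666 29.999791011214256
```

View pics/t_wrist.png

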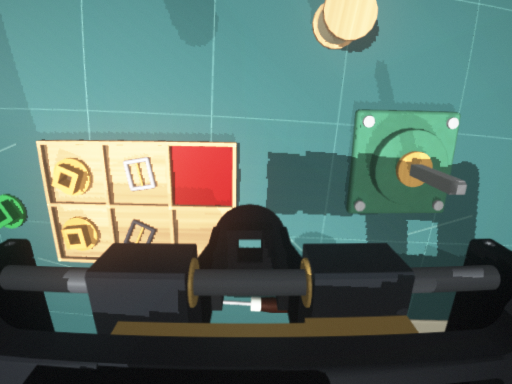

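The picture shows the old wheel held, with the red felt at (203,176) and brass wheels at (71,178) and (78,235). The red centre is (0.562, 0.150), so I'll place it there.

```bash
python3 -m handwheel '[[-0.002,0.03,0,0,0,0],[-0.0035,0.056,0,0,0,0],[-0.0035,0.056,-0.03,0,0,0],[-0.0035,0.056,-0.06,0,0,0],[-0.0035,0.056,-0.09,0,0,0],[-0.0035,0.056,-0.12,0,0,0],[-0.0035,0.056,-0.135,0,0,0],[-0.0035,0.056,-0.145,0,0,0]]'
python3 -m handwheel '[[0,0,-0.005,0,0,0],[0,0,-0.01,0,0,0],[0,0,-0.0145,0,0,0],[0,0,-0.0155,0,0,0],[0,0,-0.0155,0,0,0],[0,0,-0.0155,0,0,0],[0,0,-0.0155,0,0,0],[0,0,-0.0155,0,0,0]]'
```

```text
time_s: 8.57
position: [0.5607, 0.1507, 0.0514]
tcp_rot: [[0.998, 0.059, -0.004], [0.059, -0.998, -0.0], [-0.004, 0.0, -1.0]]
force: [0.9, -0.8, -0.7]
opening: 0.295
grasp_force: 30.0
time_s: 9.23
position: [0.5623, 0.1512, 0.0389]
tcp_rot: [[0.998, 0.059, 0.001], [0.059, -0.998, 0.0], [0.001, -0.0, -1.0]]
force: [0.6, -0.3, -0.6]
opening: 0.296
grasp_force: 30.0
```

```bash
python3 -m handwheel '[[0,0,-0.001,0,0,0],[0,0,-0.0018,0,0,0],[0,0,-0.0018,0,0,0],[0,0,-0.0018,0,0,0],[0,0,-0.0018,0,0,0],[0,0,-0.0018,0,0,0],[0,0,-0.0018,0,0,0],[0,0,-0.0018,0,0,0]]'
python3 -m handwheel '[[0,0,0,0,0,0],[0,0,0,0,0,0],[0,0,0,0,0,0],[0,0,0.005,0,0,0],[0,0,0.03,0,0,0],[0,0,0.06,0,0,0],[-0.03,0.03,0.1,0,0,0],[-0.04,0.07,0.12,0,0,0]]' 0.05
python3 -m handwheel '[[0,0.03,0,0,0,0],[0,0.06,0,0,0,0],[0,0.085,0,0,0,0],[0,0.085,0,0,0,0],[0,0.085,0,0,0,0],[0,0.085,0,0,0,0],[0,0.085,0,0,0,0],[0,0.085,0,0,0,0]]'
cat > wh.py <<'E'
from h import *
def look(fn=None,z=(.016,.027),n='wrist'):
    st,im,d=snap(n,fn);P=cloud(n,st,d)
    hsv=cv2.cvtColor(im,cv2.COLOR_BGR2HSV)
    y=P[...,1]
    m=((P[...,2]>z[0])&(P[...,2]<z[1])&(P[...,0]>.44)&(P[...,0]<.61)&(y>.10)&(y<.36)).astype(np.uint8)
    c,l=cv2.connectedComponents(m)
    for i in range(1,c):
        q=P[l==i]
        if len(q)>100: print(n,len(q),np.median(im[l==i],0),'z',np.median(q[:,2]).round(4),cv2.minAreaRect((q[:,:2]*1000).astype(np.float32)))
    return st,im,d,P
E
python3 - <<'E'
from wh import *
st,im,d,P=look('t2.png');print(st['position'])
E
```

```text
time_s: 9.9
position: [0.562, 0.1511, 0.0365]
tcp_rot: [[0.998, 0.059, -0.0], [0.059, -0.998, 0.0], [-0.0, -0.0, -1.0]]
force: [-0.1, 0.5, -0.9]
opening: 0.289
grasp_force: 30.0
time_s: 10.57
position: [0.5278, 0.2042, 0.1489]
tcp_rot: [[0.999, 0.055, 0.001], [0.055, -0.999, -0.001], [0.001, 0.001, -1.0]]
force: [1.1, 0.3, 0.5]
opening: 0.524
grasp_force: 0.0
time_s: 11.23
position: [0.5278, 0.2896, 0.1466]
tcp_rot: [[0.998, 0.057, -0.001], [0.057, -0.998, -0.0], [-0.001, 0.0, -1.0]]
force: [0.4, -1.2, 0.6]
opening: 0.522
grasp_force: 0.0
wrist 635 [139. 230. 252.] z 0.0214 ((552.7341918945312, 303.3595886230469), (26.15046501159668, 26.691444396972656), 68.27766418457031)
wrist 693 [26. 28. 38.] z 0.021 ((561.2008666992188, 151.59030151367188), (26.423044204711914, 27.702362060546875), 2.9810702800750732)
wrist 540 [132.  225.5 250. ] z 0.0211 ((479.8433532714844, 302.1369323730469), (26.072908401489258, 26.13865089416504), 8.443513870239258)
[0.52781963 0.28956085 0.1465701 ]
```

View pics/t2.png

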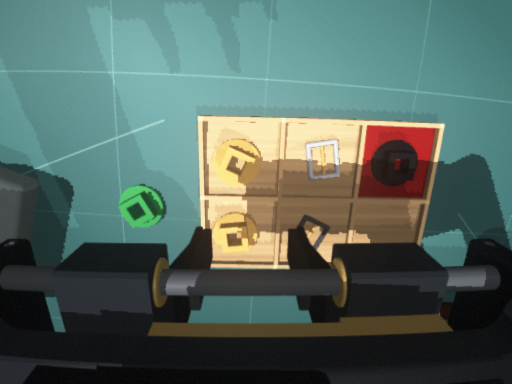

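The old wheel sits at the centre of the red compartment with its hub top at 0.021. The brass wheels are at (0.5527, 0.3034), yaw -21.7°, and (0.4798, 0.3021), yaw 8.4°. I'll take the second one first.

```bash
python3 -m handwheel '[[-0.03,0.008,0,0,0,0.02],[-0.048,0.0125,0,0,0,0.0445],[-0.048,0.0125,-0.03,0,0,0.0445],[-0.048,0.0125,-0.06,0,0,0.0445],[-0.048,0.0125,-0.08,0,0,0.0445],[-0.048,0.0125,-0.08,0,0,0.0445],[-0.048,0.0125,-0.08,0,0,0.0445],[-0.048,0.0125,-0.08,0,0,0.0445]]'
python3 -c "
from h import *
s=bot.read_state();R=np.array(s['tcp_rot']);print(np.round(s['position'],4),np.degrees(np.arctan2(R[1,0],R[0,0])),s['joint_positions'])"
```

```text
time_s: 11.95
position: [0.4808, 0.3032, 0.0676]
tcp_rot: [[0.989, 0.147, 0.002], [0.147, -0.989, 0.001], [0.002, -0.0, -1.0]]
force: [-0.4, 0.8, -0.8]
opening: 0.521
grasp_force: 0.0
[0.4808 0.3032 0.0676] 8.433121331642223 [2.09761144e+01 4.09677613e+01 9.79291202e+01 2.69461416e-04
 4.10095478e+01 1.02542774e+02]
```

```bash
python3 -m handwheel '[[-0.001,-0.001,-0.015,0,0,0],[-0.001,-0.001,-0.025,0,0,0],[-0.001,-0.001,-0.0305,0,0,0],[-0.001,-0.001,-0.0305,0,0,0],[-0.001,-0.001,-0.0305,0,0,0],[-0.001,-0.001,-0.0305,0,0,0],[-0.001,-0.001,-0.0305,0,0,0],[-0.001,-0.001,-0.0305,0,0,0]]'
python3 -m handwheel '[[0,0,0,0,0,0],[0,0,0,0,0,0],[0,0,0,0,0,0],[0,0,0,0,0,0],[0,0,0,0,0,0],[0,0,0,0,0,0],[0,0,0,0,0,0],[0,0,0,0,0,0]]' -1
```

```text
time_s: 12.62
position: [0.4791, 0.3025, 0.0367]
tcp_rot: [[0.989, 0.148, 0.001], [0.148, -0.989, 0.0], [0.001, -0.0, -1.0]]
force: [0.5, 1.4, 0.1]
opening: 0.526
grasp_force: 0.0
time_s: 13.28
position: [0.4788, 0.3023, 0.0362]
tcp_rot: [[0.989, 0.148, -0.0], [0.148, -0.989, -0.0], [-0.0, 0.0, -1.0]]
force: [0.8, -0.7, 2.2]
opening: 0.295
grasp_force: 30.0
```

```bash
python3 -m handwheel '[[0,0,0.03,0,0,0],[0,0,0.07,0,0,0],[0,0,0.11,0,0,0],[0.01,-0.03,0.14,0,0,0],[0.02,-0.06,0.164,0,0,-0.01],[0.03,-0.1,0.164,0,0,-0.02],[0.04,-0.14,0.164,0,0,-0.03],[0.05,-0.18,0.164,0,0,-0.0445]]'
python3 -m handwheel '[[0.01,-0.035,0,0,0,0],[0.02,-0.07,0,0,0,0],[0.03,-0.105,0,0,0,0],[0.04,-0.14,0,0,0,0],[0.05,-0.175,0,0,0,0],[0.061,-0.2025,0,0,0,0],[0.061,-0.2025,0,0,0,0],[0.061,-0.2025,0,0,0,0]]'
cat > held.py <<'E'
from h import *
# hub of the held wheel: highest-quality depth points just under fingers, and arbor tip
def run(ztop_off,sx=.02,fn=None):
    st,im,d=snap('wrist',fn);P=cloud('wrist',st,d);R=np.array(st['tcp_rot']);p=np.array(st['position'])
    print('tcp',p.round(4),'yaw',np.degrees(np.arctan2(R[1,0],R[0,0])).round(2),st['opening'])
    L=(P-p)@R   # tool coords
    for zz,nm in((ztop_off,'hub top'),(ztop_off+.013,'flange')):
        m=(abs(L[...,2]-zz)<.003)&(abs(L[...,0])<.04)&(abs(L[...,1])<(.0128 if nm=='hub top' else .024))
        q=L[m]
        if len(q)>20: print(nm,len(q),'tool xyz med',np.median(q,0).round(4),'x range',np.percentile(q[:,0],[2,98]).round(4),cv2.minAreaRect((q[:,:2]*1000).astype(np.float32)))
    return st,im,P,L
E
python3 - <<'E'
from held import *
st,im,P,L=run(.0333-.018,fn='h1.png')
x=P.reshape(-1,3);m=(x[:,2]>.1)&(x[:,2]<.114)&(np.hypot(x[:,0]-.59,x[:,1]+.08)<.02)
print('arbor',m.sum(), cv2.minAreaRect((x[m][:,:2]*1000).astype(np.float32)) if m.sum()>10 else '')
cv2.imwrite('pics/h1c.png',cv2.resize(im[130:330,150:360],None,fx=2.8,fy=2.8))
E
```

```text
time_s: 13.95
position: [0.529, 0.121, 0.201]
tcp_rot: [[0.998, 0.059, 0.002], [0.059, -0.998, 0.0], [0.002, 0.0, -1.0]]
force: [0.3, -0.2, -1.3]
opening: 0.3
grasp_force: 30.0
time_s: 14.62
position: [0.59, -0.0819, 0.1997]
tcp_rot: [[0.998, 0.056, -0.0], [0.056, -0.998, 0.0], [-0.0, -0.0, -1.0]]
force: [-1.5, 0.3, -1.4]
opening: 0.299
grasp_force: 30.0
tcp [ 0.59   -0.0819  0.1997] yaw 3.19 0.2985597526270771
hub top 1449 tool xyz med [0.0021 0.0002 0.015 ] x range [-0.0118  0.0137] ((0.8416452407836914, 0.020262718200683594), (26.93524169921875, 25.587961196899414), 0.09474645555019379)
flange 1077 tool xyz med [ 0.0154 -0.0004  0.0279] x range [-0.0068  0.0227] ((9.468823432922363, -0.22215843200683594), (32.29840850830078, 32.253761291503906), 43.624820709228516)
arbor 103 ((594.1192626953125, -79.88137817382812), (5.184781074523926, 11.221985816955566), 8.495626449584961)
```

View pics/h1c.png

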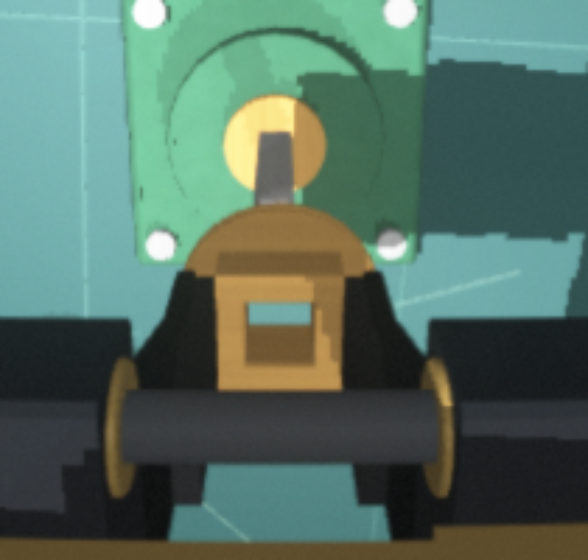

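The wheel is held square, 0.9 mm off along the tool x, and the arbor is clear below. I'll go to just above the tip and settle.

```bash
python3 -m handwheel '[[0,0,-0.02,0,0,0],[0,0,-0.04,0,0,0],[0,0,-0.05,0,0,0],[0,0,-0.05,0,0,0],[0,0,-0.05,0,0,0],[0,0,-0.05,0,0,0],[0,0,-0.05,0,0,0],[0,0,-0.05,0,0,0]]'
python3 -c "
from h import *
s=bot.read_state();R=np.array(s['tcp_rot']);p=np.array(s['position']);print(p.round(4),np.degrees(np.arctan2(R[1,0],R[0,0])),(np.array([.5894,-.0803])-p[:2]).round(4))"
```

```text
time_s: 15.33
position: [0.5905, -0.0802, 0.1513]
tcp_rot: [[0.998, 0.059, 0.002], [0.059, -0.998, -0.001], [0.002, 0.001, -1.0]]
force: [-0.4, 0.0, -1.0]
opening: 0.292
grasp_force: 30.0
[ 0.5905 -0.0802  0.1513] 3.3944756689885995 [-0.0011 -0.0001]
```

```bash
python3 -m handwheel '[[-0.001,0,0,0,0,0],[-0.001,0,-0.004,0,0,0],[-0.001,0,-0.008,0,0,0],[-0.001,0,-0.012,0,0,0],[-0.001,0,-0.016,0,0,0],[-0.001,0,-0.02,0,0,0],[-0.001,0,-0.025,0,0,0],[-0.001,0,-0.03,0,0,0]]'
python3 -m handwheel '[[0,0,-0.01,0,0,0],[0,0,-0.02,0,0,0],[0,0,-0.03,0,0,0],[0,0,-0.04,0,0,0],[0,0,-0.046,0,0,0],[0,0,-0.05,0,0,0],[0,0,-0.05,0,0,0],[0,0,-0.05,0,0,0]]'
```

```text
time_s: 16.0
position: [0.5888, -0.0802, 0.1196]
tcp_rot: [[0.998, 0.059, -0.0], [0.059, -0.998, 0.0], [-0.0, -0.0, -1.0]]
force: [0.8, -0.9, -0.9]
opening: 0.295
grasp_force: 30.0
time_s: 16.67
position: [0.5887, -0.0802, 0.07]
tcp_rot: [[0.998, 0.059, -0.0], [0.059, -0.998, 0.0], [-0.0, -0.0, -1.0]]
force: [-0.3, 0.0, 0.3]
opening: 0.296
grasp_force: 30.0
```

Down without resistance. Release, rise and go back over the tray.

```bash
python3 -m handwheel '[[0,0,0,0,0,0],[0,0,0,0,0,0],[0,0,0,0,0,0],[0,0,0.01,0,0,0],[0,0,0.04,0,0,0],[0,0,0.08,0,0,0],[0,0,0.115,0,0,0],[0,0.03,0.13,0,0,0]]' 0.05
python3 -m handwheel '[[0,0.04,0,0,0,0],[-0.01,0.08,0,0,0,0],[-0.02,0.12,0,0,0,0],[-0.03,0.16,0,0,0,0],[-0.035,0.2,0,0,0,0],[-0.035,0.24,0,0,0,0],[-0.035,0.28,0,0,0,0],[-0.035,0.31,0,0,0,0]]'
python3 -m handwheel '[[0,0.03,-0.02,0,0,-0.05],[0,0.04,-0.04,0,0,-0.1],[0,0.04,-0.055,0,0,-0.15],[0,0.04,-0.055,0,0,-0.2],[0,0.04,-0.055,0,0,-0.2186],[0,0.04,-0.055,0,0,-0.2186],[0,0.04,-0.055,0,0,-0.2186],[0,0.04,-0.055,0,0,-0.2186]]'
python3 - <<'E'
from wh import *
st,im,d,P=look('t3.png');R=np.array(st['tcp_rot']);print(np.round(st['position'],4),np.degrees(np.arctan2(R[1,0],R[0,0])))
s2,i2,d2=snap('scene');Q=cloud('scene',s2,d2);x=Q.reshape(-1,3)
for lo in np.arange(.034,.112,.004):
    m=(np.hypot(x[:,0]-.5903,x[:,1]+.0802)<.03)&(abs(x[:,2]-lo)<.002);print(round(lo,3),m.sum(),end=' ')
E
```

```text
time_s: 17.33
position: [0.5926, -0.0549, 0.2062]
tcp_rot: [[0.998, 0.054, 0.011], [0.054, -0.999, -0.006], [0.011, 0.006, -1.0]]
force: [1.2, -0.2, 0.8]
opening: 0.524
grasp_force: 0.0
time_s: 18.0
position: [0.5532, 0.2631, 0.2014]
tcp_rot: [[0.998, 0.061, 0.001], [0.061, -0.998, 0.001], [0.001, -0.001, -1.0]]
force: [0.2, -0.5, -0.9]
opening: 0.525
grasp_force: 0.0
time_s: 18.67
position: [0.554, 0.2998, 0.1459]
tcp_rot: [[0.93, -0.369, 0.001], [-0.369, -0.93, 0.0], [0.001, -0.001, -1.0]]
force: [0.3, 0.2, 0.2]
opening: 0.522
grasp_force: 0.0
wrist 779 [24. 25. 31.] z 0.021 ((561.44921875, 151.24319458007812), (26.92061996459961, 27.242586135864258), 2.972635269165039)
wrist 608 [ 78. 137. 179.] z 0.0212 ((552.6137084960938, 303.4975280761719), (25.425085067749023, 26.789384841918945), 68.24151611328125)
[0.554  0.2998 0.1459] -21.623806080593113
0.034 27 0.038 21 0.042 19 0.046 3 0.05 19 0.054 12 0.058 5 0.062 2 0.066 2 0.07 3 0.074 4 0.078 2 0.082 1 0.086 3 0.09 2 0.094 4 0.098 2 0.102 1 0.106 7 0.11 3
```

The first wheel rests at shoulder height, and the second hasn't moved. Descend and grip it.

```bash
python3 -m handwheel '[[-0.0014,0.0037,-0.02,0,0,0],[-0.0014,0.0037,-0.05,0,0,0],[-0.0014,0.0037,-0.075,0,0,0],[-0.0014,0.0037,-0.09,0,0,0],[-0.0014,0.0037,-0.1,0,0,0],[-0.0014,0.0037,-0.1092,0,0,0],[-0.0014,0.0037,-0.1092,0,0,0],[-0.0014,0.0037,-0.1092,0,0,0]]'
python3 -m handwheel '[[0,0,0,0,0,0],[0,0,0,0,0,0],[0,0,0,0,0,0],[0,0,0,0,0,0],[0,0,0,0,0,0],[0,0,0,0,0,0],[0,0,0,0,0,0],[0,0,0,0,0,0]]' -1
```

```text
time_s: 19.43
position: [0.5529, 0.3036, 0.0364]
tcp_rot: [[0.929, -0.369, 0.001], [-0.369, -0.929, 0.0], [0.001, -0.001, -1.0]]
force: [0.5, -0.3, 0.9]
opening: 0.522
grasp_force: 0.0
time_s: 20.1
position: [0.5527, 0.3036, 0.0366]
tcp_rot: [[0.929, -0.369, 0.001], [-0.369, -0.929, 0.0], [0.001, -0.001, -1.0]]
force: [-1.0, 0.5, 6.0]
opening: 0.296
grasp_force: 30.0
```

```bash
python3 -m handwheel '[[0,0,0.03,0,0,0],[0,0,0.07,0,0,0],[0,0,0.11,0,0,0.03],[0,-0.03,0.14,0,0,0.07],[0.005,-0.06,0.164,0,0,0.12],[0.01,-0.1,0.164,0,0,0.17],[0.015,-0.14,0.164,0,0,0.21],[0.02,-0.18,0.164,0,0,0.218]]'
python3 -m handwheel '[[0.003,-0.035,0,0,0,0],[0.006,-0.07,0,0,0,0],[0.009,-0.105,0,0,0,0],[0.012,-0.14,0,0,0,0],[0.015,-0.175,0,0,0,0],[0.0176,-0.2038,0,0,0,0],[0.0176,-0.2038,0,0,0,0],[0.0176,-0.2038,0,0,0,0]]'
python3 -m handwheel '[[0,0,-0.01,0,0,0],[0,0,-0.02,0,0,0],[0,0,-0.03,0,0,0],[0,0,-0.04,0,0,0],[0,0,-0.05,0,0,0],[0,0,-0.05,0,0,0],[0,0,-0.05,0,0,0],[0,0,-0.05,0,0,0]]'
python3 - <<'E'
from held import *
run(.0333-.018,fn='h2.png')
E
```

```text
time_s: 20.77
position: [0.5721, 0.1222, 0.2003]
tcp_rot: [[0.998, 0.062, 0.001], [0.062, -0.998, -0.0], [0.001, 0.0, -1.0]]
force: [0.5, -0.3, -0.6]
opening: 0.296
grasp_force: 30.0
time_s: 21.43
position: [0.5897, -0.0819, 0.1992]
tcp_rot: [[0.999, 0.054, -0.001], [0.054, -0.999, 0.001], [-0.001, -0.001, -1.0]]
force: [0.3, 1.2, -1.3]
opening: 0.297
grasp_force: 30.0
time_s: 22.1
position: [0.5902, -0.0801, 0.1499]
tcp_rot: [[0.998, 0.058, 0.0], [0.058, -0.998, -0.0], [0.0, 0.0, -1.0]]
force: [-0.0, -0.1, -0.1]
opening: 0.295
grasp_force: 30.0
tcp [ 0.5902 -0.0801  0.1499] yaw 3.33 0.29470939898786325
hub top 1421 tool xyz med [0.0018 0.0002 0.0154] x range [-0.012   0.0133] ((0.33208465576171875, 0.010501861572265625), (25.578868865966797, 26.580068588256836), 89.9048843383789)
flange 1040 tool xyz med [ 0.015  -0.0004  0.0283] x range [-0.0071  0.0222] ((9.038688659667969, -0.9576950073242188), (32.38373565673828, 32.11945724487305), 40.809234619140625)
```

```bash
python3 -m handwheel '[[-0.0003,0,-0.004,0,0,0],[-0.0003,0,-0.008,0,0,0],[-0.0003,0,-0.012,0,0,0],[-0.0003,0,-0.016,0,0,0],[-0.0003,0,-0.02,0,0,0],[-0.0003,0,-0.025,0,0,0],[-0.0003,0,-0.03,0,0,0],[-0.0003,0,-0.035,0,0,0]]'
python3 -m handwheel '[[0,0,-0.01,0,0,0],[0,0,-0.017,0,0,0],[0,0,-0.022,0,0,0],[0,0,-0.025,0,0,0],[0,0,-0.0265,0,0,0],[0,0,-0.0265,0,0,0],[0,0,-0.0265,0,0,0],[0,0,-0.0265,0,0,0]]'
```

```text
time_s: 22.82
position: [0.5896, -0.0802, 0.1144]
tcp_rot: [[0.998, 0.058, -0.0], [0.058, -0.998, 0.0], [-0.0, -0.0, -1.0]]
force: [-0.1, -0.8, -0.5]
opening: 0.294
grasp_force: 30.0
time_s: 23.48
position: [0.59, -0.0803, 0.0888]
tcp_rot: [[0.998, 0.058, 0.001], [0.058, -0.998, -0.0], [0.001, 0.0, -1.0]]
force: [0.2, -0.5, 0.3]
opening: 0.298
grasp_force: 30.0
```

```bash
python3 -m handwheel '[[0,0,0,0,0,0],[0,0,0,0,0,0],[0,0,0,0,0,0],[0,0,0.01,0,0,0],[0,0,0.04,0,0,0],[0,0,0.08,0,0,0],[0,0,0.115,0,0,0],[0,0,0.13,0,0,0]]' 0.05
python3 - <<'E'
from h import *
st,im,d=snap('wrist');P=cloud('wrist',st,d);x=P.reshape(-1,3)
for lo,hi in((.1,.113),(.068,.077),(.05,.058),(.04,.047)):
    m=(x[:,2]>lo)&(x[:,2]<hi)&(np.hypot(x[:,0]-.59,x[:,1]+.08)<.035);q=x[m]
    if len(q)>9:print(lo,len(q),np.median(q[:,2]).round(4),cv2.minAreaRect((q[:,:2]*1000).astype(np.float32)))
E
python3 -m handwheel '[[-0.02,-0.035,0,0,0,0],[-0.04,-0.07,0,0,0,0],[-0.06,-0.1,0,0,0,0],[-0.07,-0.13,-0.02,0,0,0.02],[-0.08,-0.16,-0.04,0,0,0.05],[-0.09,-0.19,-0.06,0,0,0.1],[-0.09,-0.2,-0.06,0,0,0.1],[-0.09,-0.2,-0.06,0,0,0.1]]'
cat > ck.py <<'E'
from h import *
st,im,d=snap('wrist','ck.png');P=cloud('wrist',st,d);R=np.array(st['tcp_rot']);print(np.round(st['position'],4),'yaw',np.degrees(np.arctan2(R[1,0],R[0,0])))
x=P.reshape(-1,3);b=(abs(x[:,0]-.52)<.13)&(abs(x[:,1]+.27)<.1)
for lo,hi in((.004,.01),(.017,.024),(.04,.055)):
    m=(x[:,2]>lo)&(x[:,2]<hi)&b;q=x[m]
    if len(q)>9:print(lo,len(q),np.median(q,0).round(4),cv2.minAreaRect((q[:,:2]*1000).astype(np.float32)))
E
python3 ck.py
```

```text
time_s: 24.15
position: [0.5922, -0.0809, 0.2244]
tcp_rot: [[0.998, 0.058, 0.009], [0.058, -0.998, -0.003], [0.009, 0.003, -1.0]]
force: [0.6, -0.2, 0.7]
opening: 0.526
grasp_force: 0.0
0.1 182 0.1092 ((590.0579223632812, -79.93810272216797), (12.372852325439453, 11.001571655273438), 3.0400612354278564)
0.068 433 0.0724 ((590.3042602539062, -80.43553924560547), (26.273887634277344, 25.667898178100586), 2.9451096057891846)
0.05 39 0.057 ((604.2310180664062, -81.16751098632812), (40.053184509277344, 16.823284149169922), 81.20137786865234)
0.04 54 0.0416 ((605.8639526367188, -78.12422180175781), (11.6568603515625, 38.8104362487793), 6.390227794647217)
time_s: 24.87
position: [0.4989, -0.2827, 0.1576]
tcp_rot: [[0.968, 0.25, -0.001], [0.25, -0.968, 0.001], [-0.001, -0.001, -1.0]]
force: [0.2, -0.6, -0.4]
opening: 0.523
grasp_force: 0.0
[ 0.4989 -0.2827  0.1576] yaw 14.465170057305324
0.004 1847 [ 0.5144 -0.2806  0.0073] ((545.9371337890625, -272.3438415527344), (163.46124267578125, 188.89230346679688), 82.79945373535156)
0.017 531 [ 0.499  -0.2844  0.0202] ((529.3031005859375, -273.88104248046875), (92.14265441894531, 25.868953704833984), 19.30740737915039)
0.04 372 [ 0.5651 -0.2616  0.0465] ((564.8385009765625, -261.6573791503906), (17.863882064819336, 16.55733299255371), 13.874611854553223)
```

View pics/ck.png

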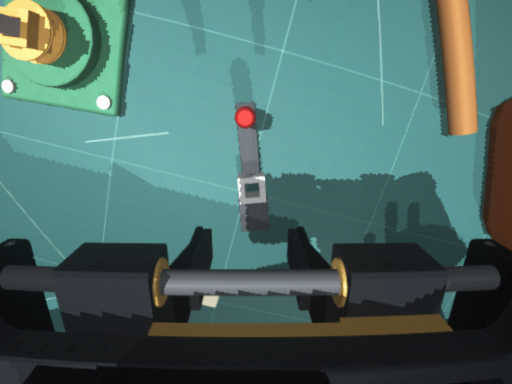

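The stack is good: top hub at 0.0724, centred on the arbor. The crank shows its hub at (252,190) and its knob at (245,117). Next I'll refine the crank's pose.

```bash
cat > ck2.py <<'E'
from h import *
st,im,d=snap('wrist');P=cloud('wrist',st,d);R=np.array(st['tcp_rot']);p=np.array(st['position']);yw=np.degrees(np.arctan2(R[1,0],R[0,0]));print(p.round(4),'yaw',yw)
x=P.reshape(-1,3);b=(abs(x[:,0]-.52)<.13)&(abs(x[:,1]+.27)<.1)
k=x[b&(x[:,2]>.04)&(x[:,2]<.055)];kc=np.array(cv2.minAreaRect((k[:,:2]*1000).astype(np.float32))[0])/1000
h=x[b&(x[:,2]>.016)&(x[:,2]<.024)&(np.hypot(x[:,0]-kc[0],x[:,1]-kc[1])>.045)]
r=cv2.minAreaRect((h[:,:2]*1000).astype(np.float32));hc=np.array(r[0])/1000
print('hub',len(h),r,'knob',kc,'dist',np.linalg.norm(kc-hc),'ang',np.degrees(np.arctan2(*(kc-hc)[::-1])),'d',(hc-p[:2]).round(4))
E
python3 ck2.py
```

```text
[ 0.4996 -0.2811  0.1585] yaw 14.548375254930145
hub 539 ((498.5171813964844, -284.6722412109375), (26.474933624267578, 26.2962646484375), 18.034818649291992) knob [ 0.564776   -0.26150043] dist 0.0701937613650008 ang 19.275583097486354 d [-0.0011 -0.0036]
```

```bash
python3 -m handwheel '[[-0.0011,-0.0036,-0.02,0,0,0.02],[-0.0011,-0.0036,-0.05,0,0,0.038],[-0.0011,-0.0036,-0.08,0,0,0.038],[-0.0011,-0.0036,-0.1,0,0,0.038],[-0.0011,-0.0036,-0.115,0,0,0.038],[-0.0011,-0.0036,-0.1265,0,0,0.038],[-0.0011,-0.0036,-0.1265,0,0,0.038],[-0.0011,-0.0036,-0.1265,0,0,0.038]]'
python3 -m handwheel '[[0,0,0,0,0,0],[0,0,0,0,0,0],[0,0,0,0,0,0],[0,0,0,0,0,0],[0,0,0,0,0,0],[0,0,0,0,0,0],[0,0,0,0,0,0],[0,0,0,0,0,0]]' -1
```

```text
time_s: 25.63
position: [0.4993, -0.2829, 0.0324]
tcp_rot: [[0.944, 0.329, 0.0], [0.329, -0.944, 0.0], [0.0, 0.0, -1.0]]
force: [-0.5, 0.4, -0.1]
opening: 0.527
grasp_force: 0.0
time_s: 26.3
position: [0.499, -0.2843, 0.0329]
tcp_rot: [[0.945, 0.327, 0.001], [0.327, -0.945, -0.001], [0.001, 0.001, -1.0]]
force: [-0.3, 1.0, 6.2]
opening: 0.295
grasp_force: 30.0
```

```bash
python3 -m handwheel '[[0,0,0.03,0,0,0],[0,0,0.07,0,0,0],[0,0,0.11,0,0,0],[0,0,0.145,0,0,-0.03],[0.015,0.03,0.15,0,0,-0.06],[0.03,0.065,0.15,0,0,-0.09],[0.045,0.1,0.15,0,0,-0.12],[0.06,0.135,0.15,0,0,-0.1374]]'
python3 -m handwheel '[[0.015,0.035,0,0,0,0],[0.025,0.055,0,0,0,0],[0.0313,0.0691,0,0,0,0],[0.0313,0.0691,0,0,0,0],[0.0313,0.0691,-0.01,0,0,0],[0.0313,0.0691,-0.02,0,0,0],[0.0313,0.0691,-0.025,0,0,0],[0.0313,0.0691,-0.025,0,0,0]]'
python3 -m handwheel '[[0,0,0,0,0,0],[0,0,0,0,0,0],[0,0,0,0,0,0],[0,0,0,0,0,0],[0,0,0,0,0,0],[0,0,0,0,0,0],[0,0,0,0,0,0],[0,0,0,0,0,0]]'
python3 - <<'E'
from held import *
st,im,P,L=run(.0329-.020,fn='h3.png')
m=(L[...,2]>-.017)&(L[...,2]<-.010)&(abs(L[...,0]-.07)<.015)&(abs(L[...,1])<.02);q=L[m]
print('knob',len(q),cv2.minAreaRect((q[:,:2]*1000).astype(np.float32)) if len(q)>9 else '')
cv2.imwrite('pics/h3c.png',cv2.resize(im[60:330,120:390],None,fx=2.2,fy=2.2))
E
```

```text
time_s: 26.97
position: [0.5585, -0.1477, 0.1821]
tcp_rot: [[0.999, 0.055, -0.0], [0.055, -0.999, 0.0], [-0.0, -0.0, -1.0]]
force: [0.6, -1.0, -1.9]
opening: 0.294
grasp_force: 30.0
time_s: 27.63
position: [0.588, -0.0805, 0.1546]
tcp_rot: [[0.998, 0.057, -0.005], [0.057, -0.998, 0.001], [-0.005, -0.002, -1.0]]
force: [-0.4, 0.3, -2.0]
opening: 0.294
grasp_force: 30.0
time_s: 28.3
position: [0.5899, -0.0797, 0.1571]
tcp_rot: [[0.998, 0.059, 0.0], [0.059, -0.998, -0.0], [0.0, 0.0, -1.0]]
force: [-0.3, -0.9, -0.4]
opening: 0.295
grasp_force: 30.0
tcp [ 0.5899 -0.0797  0.1571] yaw 3.39 0.29521151226119524
hub top 1282 tool xyz med [0.0033 0.0002 0.0127] x range [-0.0103  0.0124] ((0.8851499557495117, -0.01822185516357422), (25.419174194335938, 24.173982620239258), 88.94065856933594)
flange 1717 tool xyz med [ 0.0235 -0.0004  0.0255] x range [-0.0394  0.0393] ((0.00540924072265625, -0.17359542846679688), (79.96215057373047, 43.04654312133789), 0.44492989778518677)
knob 1361 ((69.43974304199219, -0.06125164031982422), (17.30146026611328, 17.386898040771484), 74.03397369384766)
```

View pics/h3c.png

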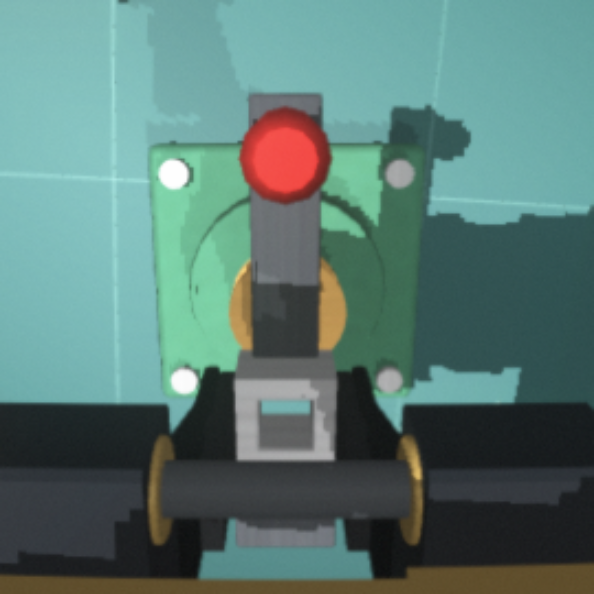

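The crank is held square, knob ahead, with its bore about -0.5 mm along the tool x. I'll fit it.

```bash
python3 -m handwheel '[[0.0008,-0.0004,-0.004,0,0,0],[0.0008,-0.0004,-0.01,0,0,0],[0.0008,-0.0004,-0.016,0,0,0],[0.0008,-0.0004,-0.02,0,0,0],[0.0008,-0.0004,-0.024,0,0,0],[0.0008,-0.0004,-0.028,0,0,0],[0.0008,-0.0004,-0.032,0,0,0],[0.0008,-0.0004,-0.036,0,0,0]]'
python3 -m handwheel '[[0,0,-0.004,0,0,0],[0,0,-0.008,0,0,0],[0,0,-0.012,0,0,0],[0,0,-0.0145,0,0,0],[0,0,-0.0145,0,0,0],[0,0,-0.0145,0,0,0],[0,0,-0.0145,0,0,0],[0,0,-0.0145,0,0,0]]'
```

```text
time_s: 29.02
position: [0.5907, -0.0802, 0.1205]
tcp_rot: [[0.998, 0.059, -0.0], [0.059, -0.998, 0.0], [-0.0, -0.0, -1.0]]
force: [-0.3, 0.9, -0.9]
opening: 0.292
grasp_force: 30.0
time_s: 29.68
position: [0.5909, -0.0802, 0.1067]
tcp_rot: [[0.998, 0.059, 0.001], [0.059, -0.998, -0.0], [0.001, 0.0, -1.0]]
force: [0.1, 0.9, -1.1]
opening: 0.299
grasp_force: 30.0
```

Turning it anticlockwise while holding the hub.

```bash
python3 -m handwheel '[[0,0,0,0,0,0.04],[0,0,0,0,0,0.09],[0,0,0,0,0,0.14],[0,0,0,0,0,0.19],[-0.0001,0.0002,0,0,0,0.24],[-0.0002,0.0003,0,0,0,0.29],[-0.0002,0.0003,0,0,0,0.34],[-0.0003,0.0004,0,0,0,0.39]]'
python3 -c "
from h import *
s=bot.read_state();print(s['moment'],s['force'],s['joint_positions'])"
python3 -m handwheel '[[0,0,0,0,0,0.05],[0,0,0,0,0,0.1],[0,0,0,0,0,0.15],[0,0,0,0,0,0.2],[-0.0001,0,0,0,0,0.25],[-0.0002,0,0,0,0,0.3],[-0.0003,0.0001,0,0,0,0.35],[-0.0003,0.0001,0,0,0,0.39]]'
python3 -c "
from h import *
s=bot.read_state();print(s['moment'],s['force'],s['joint_positions'])"
```

```text
time_s: 30.35
position: [0.5908, -0.0801, 0.1068]
tcp_rot: [[0.665, 0.747, 0.001], [0.747, -0.665, -0.0], [0.0, 0.001, -1.0]]
force: [0.4, -0.9, -1.6]
opening: 0.291
grasp_force: 30.0
[-0.14327138 -0.09302096 -0.13143232] [ 0.44424687 -0.89427281 -1.63614633] [-1.84471398e+01  3.87753084e+01  9.28223824e+01 -5.73792043e-03
  4.83356329e+01  2.32444301e+01]
time_s: 31.02
position: [0.5906, -0.08, 0.1068]
tcp_rot: [[-0.052, 0.999, 0.001], [0.999, 0.052, -0.001], [-0.001, 0.001, -1.0]]
force: [0.6, -0.4, -1.3]
opening: 0.295
grasp_force: 30.0
[-0.13178242 -0.24409992 -0.17989453] [ 0.59834027 -0.37780261 -1.34203463] [-1.84448586e+01  3.87587224e+01  9.28601108e+01 -3.27840460e-04
  4.82906721e+01 -2.14290909e+01]
```

```bash
python3 -m handwheel '[[0,0,0,0,0,0.015],[0,0,0,0,0,0.03],[0,0,0,0,0,0.045],[0,0,0,0,0,0.06],[0,0,0,0,0,0.07],[0,0,0,0,0,0.07],[0,0,0,0,0,0.07],[0,0,0,0,0,0.07]]'
python3 -c "
from h import *
s=bot.read_state();print(s['moment'],s['force'])
st,im,d=snap('wrist','turn.png');P=cloud('wrist',st,d);x=P.reshape(-1,3)
m=(x[:,2]>.115)&(x[:,2]<.125)&(np.hypot(x[:,0]-.59,x[:,1]+.08)<.1)
m=(abs(x[:,2]-.119)<.006)&(abs(np.hypot(x[:,0]-.59,x[:,1]+.08)-.07)<.012);q=x[m];c=q.mean(0);print(len(q),c,np.degrees(np.arctan2(c[1]+.0802,c[0]-.5903)))
cv2.imwrite('pics/turnc.png',cv2.resize(im[60:330,120:390],None,fx=2.2,fy=2.2))"
```

```text
time_s: 31.68
position: [0.5906, -0.08, 0.1068]
tcp_rot: [[-0.187, 0.982, 0.001], [0.982, 0.187, -0.001], [-0.001, 0.001, -1.0]]
force: [1.0, -0.5, -0.5]
opening: 0.294
grasp_force: 30.0
[-0.23644263 -0.22847631 -0.06435937] [ 1.04400107 -0.54382071 -0.50484172]
1396 [ 0.57716353 -0.01091797  0.12001898] 100.7363267521777
```

View pics/turnc.png

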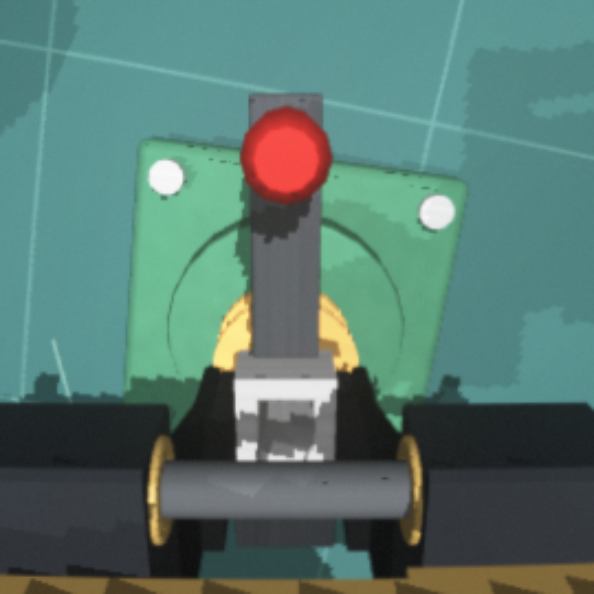

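The crank is at 100.8° with no stop torque yet (there is play in the bore). Go a little further until the moment rises.

```bash
python3 -m handwheel '[[0,0,0,0,0,0.01],[0,0,0,0,0,0.02],[0,0,0,0,0,0.03],[0,0,0,0,0,0.04],[0,0,0,0,0,0.04],[0,0,0,0,0,0.04],[0,0,0,0,0,0.04],[0,0,0,0,0,0.04]]'
python3 -c "
from h import *
s=bot.read_state();print(s['moment'],s['force'])
st,im,d=snap('wrist');P=cloud('wrist',st,d);x=P.reshape(-1,3)
m=(abs(x[:,2]-.119)<.006)&(abs(np.hypot(x[:,0]-.59,x[:,1]+.08)-.07)<.012);q=x[m];c=q.mean(0);print(len(q),c,np.degrees(np.arctan2(c[1]+.0802,c[0]-.5903)))"
```

```text
time_s: 32.4
position: [0.5906, -0.0799, 0.1068]
tcp_rot: [[-0.265, 0.964, 0.001], [0.964, 0.265, -0.001], [-0.001, 0.001, -1.0]]
force: [1.3, -3.4, 1.4]
opening: 0.299
grasp_force: 30.0
[-0.52936896 -0.50985149 -0.15926258] [ 1.33160423 -3.39259671  1.40976219]
1393 [ 0.57162065 -0.01211873  0.11994157] 105.34260644269106
```

The stop is felt at 105°, which matches a quarter turn plus play. Ease back slightly, release and rise.

```bash
python3 -m handwheel '[[0,0,-0.0005,0,0,-0.01],[0,0,-0.001,0,0,-0.025],[0,0,-0.001,0,0,-0.025],[0,0,-0.001,0,0,-0.025],[0,0,-0.001,0,0,-0.025],[0,0,-0.001,0,0,-0.025],[0,0,-0.001,0,0,-0.025],[0,0,-0.001,0,0,-0.025]]'
python3 -m handwheel '[[0,0,0,0,0,0],[0,0,0,0,0,0],[0,0,0,0,0,0],[0,0,0.005,0,0,0],[0,0,0.03,0,0,0],[0,0,0.06,0,0,0],[0,0,0.1,0,0,0],[0,0,0.12,0,0,0]]' 0.05
python3 -m handwheel '[[0,0,0,0,0,0],[0,0,0,0,0,0],[0,0,0,0,0,0],[0,0,0,0,0,0],[0,0,0,0,0,0],[0,0,0,0,0,0],[0,0,0,0,0,0],[0,0,0,0,0,0]]'
python3 - <<'E'
from h import *
st,im,d=snap('wrist','fin.png');P=cloud('wrist',st,d);x=P.reshape(-1,3)
for lo,hi in((.1,.1135),(.087,.097),(.115,.125),(.068,.076)):
    r=np.hypot(x[:,0]-.5903,x[:,1]+.0802)
    m=(x[:,2]>lo)&(x[:,2]<hi)&((r<.02) if lo<.11 else (r<.09));q=x[m]
    if len(q)>9:print(lo,len(q),np.median(q,0).round(4),cv2.minAreaRect((q[:,:2]*1000).astype(np.float32)))
cv2.imwrite('pics/finc.png',cv2.resize(im[100:320,130:380],None,fx=3,fy=2.7,interpolation=cv2.INTER_CUBIC))
E
```

```text
time_s: 33.12
position: [0.5904, -0.0798, 0.1056]
tcp_rot: [[-0.217, 0.976, 0.001], [0.976, 0.217, -0.0], [-0.0, 0.001, -1.0]]
force: [2.9, -3.5, 1.8]
opening: 0.291
grasp_force: 30.0
time_s: 33.78
position: [0.5909, -0.0795, 0.2294]
tcp_rot: [[-0.217, 0.976, 0.003], [0.976, 0.217, -0.001], [-0.001, 0.003, -1.0]]
force: [0.8, -0.1, -0.1]
opening: 0.521
grasp_force: 0.0
time_s: 34.45
position: [0.5899, -0.0796, 0.2248]
tcp_rot: [[-0.216, 0.976, -0.001], [0.976, 0.216, 0.0], [0.001, -0.001, -1.0]]
force: [-0.1, 0.1, -0.3]
opening: 0.527
grasp_force: 0.0
0.1 183 [ 0.5899 -0.0783  0.1093] ((590.3020629882812, -80.1327133178711), (12.142569541931152, 12.337869644165039), 2.5356616973876953)
0.087 557 [ 0.5893 -0.0759  0.0923] ((590.4052734375, -80.17708587646484), (25.83375358581543, 26.668907165527344), 12.297013282775879)
0.115 378 [ 0.5751 -0.0114  0.1187] ((575.239990234375, -11.543912887573242), (17.061025619506836, 16.684410095214844), 11.98932933807373)
0.068 17 [ 0.5844 -0.0688  0.0724] ((591.05224609375, -79.15780639648438), (29.069597244262695, 25.540517807006836), 6.542454719543457)
```

View pics/finc.png

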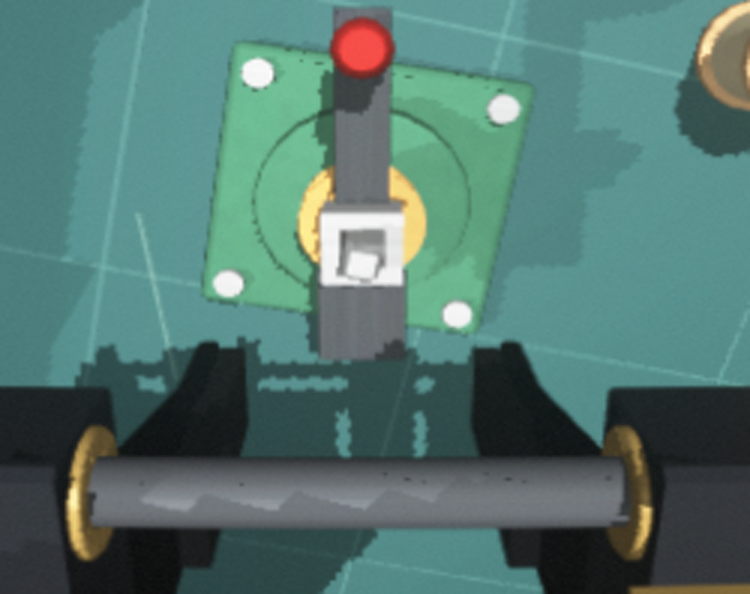

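The crank is seated (hub top 0.092, centred), and the arbor has turned about 89°, square with the stand again. The gripper is clear, so I'll hand in.

```bash
python3 -c "
from rig import bot
print(bot.hand_in())"
```

```text
the job is handed in; nothing more can be done
None
```

The changeover is done and handed in, but no verdict came back: the old wheel is in the red compartment, and both brass wheels (only two were there) and the crank are on the arbor. The crank was turned anticlockwise to its stop, where the arbor measured about 89°.

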